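Stand a chocolate box on its edge in the display stand

TASK

Take the chocolate box off the slanted wooden cradle and stand it upright on its long thin edge in the display stand, in the middle of the stand's backrest, with its closed underside toward the backrest and its window facing away from it. Set it down gently and let go of it while the metal keeper rail is still open; then slide the rail by its black knob until the box is held flush against the backrest. Leave the jar, the gold ribbon reel and the tape roll where they are.

Things in the scene. Friction and masses are not known exactly. Their poses are not given: they have to be found in the camera images.
- choc_box: black chocolate box 130 (x) x 200 (y) x 28 mm (z), 0.1-0.23 kg, window in the +z face at x -43..43, y -82..35 mm; pinch a long edge across the 28 mm. Origin: centre of the closed underside. At first it lies on the cradle, underside on the slope, +z 64 deg from vertical (up and away from the robot), y level, +x down the slope: the -x long edge is free, 141 mm up
- cradle: fixed wood cradle, base 125 x 170 x 12 mm, origin about centre of underside, z up. Board 160 mm wide leans 26 deg from vertical toward -x, its slope facing +x (away from the robot), with a lip square to it at the foot (corner at x 25, z 24 mm). Board covers the lower 85 of the box's 130 mm: the upper 45 mm are free on both faces
- stand: fixed dark wood stand, base x -55..60, y -115..190 mm, 10 mm thick; origin on underside, z up. Backrest y -105..105, up to z 90 mm, 12 mm thick; its box-side face is the plane x = -30 mm, looking to +x (away from the robot). Box place: on the base, underside on that face, centre at y = 0 (box top then at z 140).
- keeper (a joint): keeper rail, m: 0 = open (starts 0 to 0.008), grows toward the backrest (stand -x), stop at 0.045; touches the box flush on the backrest at 0.034. Aluminium bar 12 mm thick, z 11..35 mm, y -108..182 mm; its box-side face is at stand x = 0.032 - joint. Stays where left; about 2 N moves it, and it pushes the box's foot along
- keeper_knob (a point): grip point on the rail's upright black knob (18 mm diameter, free from z 37 to 68 mm): on its axis, z = 56 mm, stand y = 160 mm, 60 mm beyond the end of the box's place; moves with the rail. Beyond it a big round raised shelf overhangs the table (0.24 to 0.28 m up, its rim about 0.59 m ahead of the robot): keep the hand clear of it
- sweets_jar: jar of sweets, red lid, 70 mm diameter, 90 mm high, origin centre of underside; bystander
- gold_ribbon: reel of gold ribbon lying flat, 60 x 78 x 16 mm, origin underside; bystander
- tape: roll of tape lying flat, 73 mm diameter, 18 mm high, origin centre of underside; bystander

How it is judged (in metres and radians):
On the way, in this order (a step that is already met when the one before it is completed fails the run):
1. the box is lifted off the cradle in the gripper (contact force between the fingers and choc_box above 1 N and contact force between choc_box and cradle below 0.05 N and height (world z) of choc_box above 0.105 m), for 0.2 s.
2. the box stands released and upright (within 7 degrees) on its long edge in the stand, between backrest and rail, while the rail is still open (below 0.015 m) (angle between choc_box's own z axis and vertical between 1.451 and 1.691 rad and angle between choc_box's own y axis and vertical between 1.451 and 1.691 rad and contact force between the fingers and choc_box below 0.1 N and x of choc_box in the frame of stand between -0.036 and -0.001 m and y of choc_box in the frame of stand between -0.02 and 0.02 m and z of choc_box in the frame of stand between 0.068 and 0.082 m and value of joint keeper below 0.015 m), for 0.3 s.
At the end, for the whole second after the job is handed in: The box rests upright within 3.4 degrees on its long edge in the stand, underside within 6 mm of the backrest and parallel within 3.4 degrees (so window outward), within 20 mm of the backrest's middle, and the keeper rail is closed on it (joint 0.027 to 0.041 m) (angle between choc_box's own z axis and vertical between 1.511 and 1.631 rad and angle between choc_box's own y axis and vertical between 1.511 and 1.631 rad and x of choc_box in the frame of stand between -0.036 and -0.024 m and y of choc_box in the frame of stand between -0.02 and 0.02 m and z of choc_box in the frame of stand between 0.069 and 0.081 m and angle between the z axis of choc_box and the x axis of stand, either way round below 0.06 rad and value of joint keeper between 0.027 and 0.041 m and linear speed of choc_box below 0.02 m/s); the robot touches nothing.
It fails at once if the jar, the gold ribbon reel or the tape roll moved more than 30 mm (distance of any of sweets_jar, gold_ribbon, tape from where it was at the start of the episode above 0.03 m).
It fails at once if the jar tipped over (angle between sweets_jar's own z axis and vertical above 0.5 rad).
It fails at once if the box toppled flat onto a face (angle between choc_box's own z axis and vertical below 0.4 rad or angle between choc_box's own z axis and vertical above 2.74 rad).
It fails at once if the box was let go of in the air, over 20 mm above where it stands (contact force between the fingers and choc_box below 0.01 N and contact force between choc_box and cradle below 0.01 N and z of choc_box in the frame of stand above 0.095 m).
It also fails if it takes over 67 s, if anything falls off the work surface, if the arm or the gripper's body presses on something with over 40 N, if the wrist force passes 120 N, or if a joint passes its speed limit or range.

ROBOT

A 6-joint arm with a two-finger parallel gripper is mounted at the origin on a cart in front of the work surface, level with it; the furniture and walls round the work are solid. World frame = base frame: x ahead of the robot, y to its left, z up, the work surface at z = 0. Lengths are in m, angles in degrees, forces in N, time in s.
With the tool pointing down it reaches from about 0.4 to 0.825 m from the base axis. Payload 7 kg.
Tool frame: the origin (TCP) lies midway between the tips of the shut fingers; the grasp point (between the pads) lies 19 mm behind it; z points along the fingers, y is the line along which they close (so a half turn about z gives the same grasp; the last joint's range is limited). The gripper opens to 88 mm and grips with 3 to 60 N. Pads are 19 mm wide; open, the fingers measure 130 mm over their backs; the gripper's body (78 mm by 193 mm) begins 47 mm behind the grasp point.
Start: joints at [-55.285, 20.546, 0.682, 0, -70.136, -16.507], TCP at [0.211, -0.641, 0.227] pointing down, gripper open.
Joint ranges: [-176.03, 176.03], [-82.01, 121.73], [-58.28, 71.71], [-173.87, 95.51], [-174.79, -0.11], [-173.66, 173.66]. Speed limits (degrees/s): [136.94, 136.94, 172.46, 180, 180, 180].

INTERFACE

Orientations are given as [roll, pitch, yaw] about the fixed x, y, z axes, in that order (R = Rz(yaw) Ry(pitch) Rx(roll)).
In Python, from plant import ctrl gives the robot as it stands. The module is installed in compiled form; this text tells all that it offers.
- The arm moves only by the tool send_rows, never from a script. Its argument "plan" is a list that holds one entry, the list of rows, each a list of 6 numbers: the shift along the tool's x, y, z in cm, then the turn, a rotation vector about the tool's x, y, z in degrees. A call has 1 to 8 rows; each row is the pose to reach, as a shift and turn from the pose commanded when the call began, along the tool's axes at that moment; what a row does not reach only later rows make up. A row lasts 1/12 s, in which the tool goes at most 41.7 mm and 7.16 degrees, less where a joint would pass 70% of its speed; a pose out of reach is approached as far as the arm can. A call with a gripper value outside its range is refused whole. "fingers" is the opening, from 0 (shut) to 1 (fully open), set as the call begins (left out, the last holds). The fingers move at their own pace and stop on an object; the grip force is fixed at half the most. Time passes only in rows, so rows that repeat a pose let the fingers close. It gives the time, the measured TCP pose, the force, the opening and the grip force at its end, in the units of the state.
- ctrl.get_obs(): the state, without advancing time (a new reading comes with each control period).
- ctrl.snapshot(name): name is "scene" or "top"; returns a dict with "img" (420x560x3 uint8, red, green, blue), "K" (3x3 intrinsics, pixels), "pose" (4x4, takes a point from camera to world coordinates). Camera axes: x right, y down, z forward; pixel columns grow to the right and rows downward; lengths in m; the calibration is good to about 2 mm. A picture is of the moment at which its call begins. There is no depth.
- ctrl.close_job(): hands the job in; it is judged then, once.
The state is a dict: "clock": time; "joint_pos": joint angles; "qvel": joint speeds; "tau": joint torques, N m; "tool_pos": TCP position; "orientation": TCP orientation; "force": force on the tool from outside, world axes, zero at the start; "moment": the same for the moment, N m; "opening": finger opening in m; "gripper_force": force on a finger pad.
Only numpy, scipy, OpenCV 4.12 (cv2) and the standard library are available. Lean on these libraries where they do the work, as an engineer would, in place of code of your own. Each camera call takes 0.05 s, during which the arm holds its last target. There are 200 camera calls.

## Working session

There is one attempt and no reset: what is moved stays moved. The work goes in short steps, Python scripts to look and compute and a tool call to move; the robot and the scene stay as the last step left them, time stands still between calls to the robot, and variables do not carry over. Pictures are saved under pics/ and viewed, at most 10 in all, crops included, and the job is handed in when it is done.

Besides the shell and the picture viewer there is one more tool, called after ">>>" by a JSON object that holds its "name" and its "arguments", one argument or row to a line. send_rows: Moves the arm, as the interface text tells. Its arguments: {"type":"object","properties":{"plan":{"type":"array","items":{"type":"array","items":{"type":"array","items":{"type":"number"}}}},"fingers":{"type":"number"}},"required":["plan"]}

```bash
mkdir -p pics; python3 - <<'E'
from plant import ctrl
import cv2,numpy as np
print(ctrl.get_obs())
for n in("scene","top"):
    s=ctrl.snapshot(n); cv2.imwrite(f"pics/{n}0.png",s["img"][:,:,::-1]); np.savez(f"pics/{n}0.npz",**s)
    print(n,s["K"].tolist(),np.round(s["pose"],4).tolist())
E
```

```text
{'clock': 0.0, 'joint_pos': array([-5.52822963e+01,  2.05912745e+01,  6.31783301e-01, -2.21762492e-02,
       -7.01368466e+01, -1.65075546e+01]), 'qvel': array([-0.09347817, -0.0018389 ,  0.07087503, -0.06228327, -0.01257802,
        0.04652743]), 'tau': array([-1.44930429e-03, -5.82712913e+01,  2.93066275e+01,  6.99723288e+00,
        7.10776090e-03, -1.41165874e-04]), 'tool_pos': array([ 0.21076257, -0.64070412,  0.22560293]), 'orientation': array([ 1.79901709e+02, -7.38892450e-03, -1.61797397e+02]), 'force': array([0.61041751, 0.36012388, 0.25700912]), 'moment': array([0.0349158 , 0.00922849, 0.03240496]), 'gripper_force': 0.0, 'opening': 0.08752829383554092}
scene [[530.3327098106867, 0.0, 283.1352228122833], [0.0, 530.3327098106867, 211.54501747230702], [0.0, 0.0, 1.0]] [[-0.5122, -0.4666, 0.7211, -0.3792], [-0.8588, 0.2682, -0.4364, 0.5975], [0.0102, -0.8428, -0.5381, 0.7281], [0.0, 0.0, 0.0, 1.0]]
top [[530.0011506851163, 0.0, 283.2913305961633], [0.0, 530.0011506851163, 210.81948876927243], [0.0, 0.0, 1.0]] [[-0.0012, -0.9811, 0.1937, 0.1863], [-0.9999, 0.0042, 0.0149, 0.0535], [-0.0154, -0.1937, -0.9809, 1.6454], [0.0, 0.0, 0.0, 1.0]]
```

View pics/scene0.png

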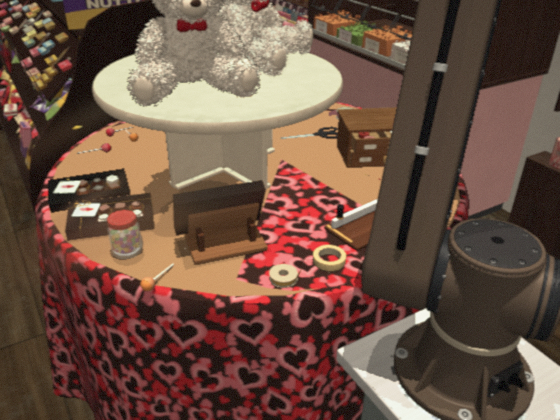

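View pics/top0.png

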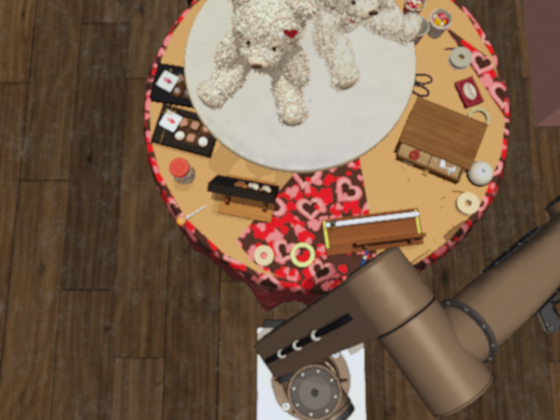

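The scene view shows the box on its cradle at about (220,205), the jar at (125,235) and the stand partly hidden behind the arm. In the top view the box is at (245,190), the stand at (372,230) and the knob is near its left end (~(330,215)). I'll enlarge both.

```bash
python3 - <<'E'
import cv2,numpy as np
t=cv2.imread("pics/top0.png"); s=cv2.imread("pics/scene0.png")
f=lambda im,x,y,w,h,k:cv2.resize(im[y:y+h,x:x+w],None,fx=k,fy=k,interpolation=cv2.INTER_CUBIC)
a=f(t,200,170,100,75,4);b=f(t,310,195,125,75,3.2)   # 400x300, 400x240
c=f(s,165,170,112,100,3.57);d=f(s,310,190,100,75,4)
o=np.zeros((600,800,3),np.uint8)
for im,x,y in((a,0,0),(b,400,0),(c[:300],0,300),(d[:300],400,300)): o[y:y+im.shape[0],x:x+im.shape[1]][:]=im[:,:400] if im.shape[1]>=400 else cv2.copyMakeBorder(im,0,0,0,0,0)
cv2.imwrite("pics/crop1.png",o)
E
```

```text
(no output)
```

View pics/crop1.png

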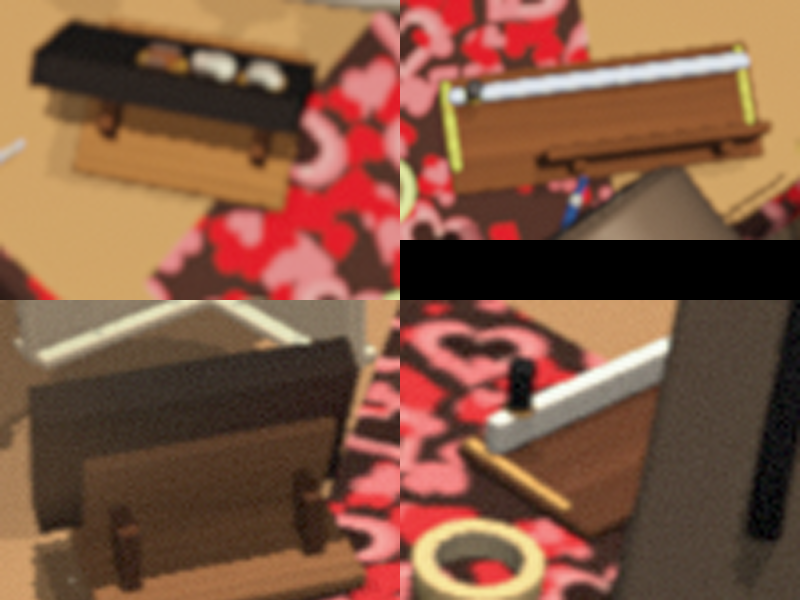

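The crop shows the box's free top edge (dark strip, underside edge running from top px (208,190) to (275,202)), the cradle base front edge (219,213)-(271,222), the white rail (325,225)-(419,214), and the backrest strip (444,235)-(489,227). Next I'll fit these properly.

```bash
cat > h.py <<'E'
import numpy as np,cv2
from scipy.spatial.transform import Rotation as Ro
def ray(s,uv,z):
    uv=np.atleast_2d(uv).astype(float); d=np.c_[uv,np.ones(len(uv))]@np.linalg.inv(s["K"]).T@s["pose"][:3,:3].T
    o=s["pose"][:3,3]; return o+d*((z-o[2])/d[:,2])[:,None]
def proj(s,P):
    P=np.atleast_2d(P); c=(P-s["pose"][:3,3])@s["pose"][:3,:3]@s["K"].T; return c[:,:2]/c[:,2:]
E
python3 - <<'E'
from h import *
T=np.load("pics/top0.npz");S=np.load("pics/scene0.npz")
im=T["img"].astype(int);mx=im.max(2);mn=im.min(2)
def big(m,x,y,w,h):
    k=np.zeros_like(m,np.uint8);k[y:y+h,x:x+w]=m[y:y+h,x:x+w]
    c=max(cv2.findContours(k,cv2.RETR_EXTERNAL,cv2.CHAIN_APPROX_NONE)[0],key=cv2.contourArea);return c
r=big((mn>150)&(mx-mn<40),318,200,110,40); rr=cv2.minAreaRect(r);b=cv2.boxPoints(rr);print("rail",rr,"\n",b)
print(ray(T,b,.035).round(4))
k=big((mx<60),200,165,90,50);print("box hull",cv2.approxPolyDP(cv2.convexHull(k),1.5,True)[:,0].tolist())
for n,z,p in(("box u edge",.141,[(208,190.5),(275.5,202.5)]),("cradle front",.012,[(218.7,213),(271.2,221.7)]),("backrest box edge",.09,[(444,234.5),(489.5-0,226.5)]),("x",.0,[(0,0)])): print(n,ray(T,p,z).round(4).tolist())
# column profiles across stand
for u in (360,365,370,375,385,395,405): print(u,[int(v) for v in im[205:262,u].sum(1)//3])
print("boxcols")
for u in (215,225,240,255,270): print(u,[int(v) for v in im[172:212,u].sum(1)//3])
E
```

```text
rail ((376.5295104980469, 218.2412567138672), (4.78062105178833, 83.84317779541016), 83.0189437866211) 
 [[334.62817 220.96387]
 [417.8498  210.77347]
 [418.43085 215.51865]
 [335.20923 225.70905]]
[[ 0.4718 -0.0803  0.035 ]
 [ 0.5027 -0.3373  0.035 ]
 [ 0.4878 -0.3384  0.035 ]
 [ 0.457  -0.0818  0.035 ]]
box hull [[209, 183], [217, 176], [275, 186], [277, 187], [274, 202], [229, 199], [210, 190]]
box u edge [[0.5448, 0.2962, 0.141], [0.5081, 0.0988, 0.141]]
cradle front [[0.5027, 0.2814, 0.012], [0.4743, 0.1161, 0.012]]
backrest box edge [[0.4202, -0.3973, 0.09], [0.4436, -0.5326, 0.09]]
x [[1.2602, 1.0595, 0.0]]
360 [59, 63, 73, 85, 96, 102, 105, 102, 104, 102, 94, 84, 100, 160, 210, 229, 224, 192, 134, 88, 82, 89, 91, 90, 90, 91, 92, 91, 90, 91, 93, 96, 97, 99, 97, 89, 87, 90, 83, 63, 40, 41, 61, 75, 81, 83, 100, 122, 118, 90, 66, 57, 59, 59, 59, 60, 62]
365 [164, 172, 175, 171, 156, 132, 110, 100, 101, 98, 87, 92, 151, 207, 228, 228, 209, 165, 109, 81, 84, 91, 90, 90, 90, 90, 92, 90, 91, 90, 95, 98, 99, 95, 87, 84, 89, 84, 67, 53, 63, 71, 68, 57, 58, 73, 91, 103, 103, 101, 133, 1
[... 1501 characters left out ...]
, 82, 42, 23, 23, 23, 23, 24, 26, 25, 27, 32, 36, 36, 38, 35, 37, 36, 38, 42, 49, 51, 53, 58, 71, 79, 76, 68, 77, 101, 118, 125, 127, 126, 123, 123, 124]
240 [158, 159, 159, 153, 138, 120, 93, 58, 54, 80, 93, 95, 99, 96, 76, 48, 36, 35, 36, 38, 36, 37, 36, 34, 40, 51, 64, 69, 71, 68, 69, 84, 109, 122, 127, 126, 124, 127, 128, 127]
255 [143, 143, 145, 149, 147, 144, 137, 125, 114, 87, 75, 118, 163, 193, 208, 203, 181, 137, 77, 38, 36, 37, 35, 38, 39, 36, 36, 42, 56, 66, 71, 68, 70, 71, 86, 111, 126, 129, 129, 129]
270 [142, 143, 147, 154, 158, 158, 158, 158, 155, 145, 132, 115, 81, 46, 41, 60, 94, 129, 138, 115, 70, 35, 30, 36, 36, 37, 34, 36, 38, 37, 44, 60, 68, 72, 73, 72, 71, 86, 112, 126]
```

```bash
cat >> h.py <<'E'
def rel(o,p,R):  # target TCP p, R -> tool-frame shift cm, rotvec deg
    R0=Ro.from_euler("xyz",o["orientation"],degrees=True)
    print("shift cm",(R0.inv().apply(np.array(p)-o["tool_pos"])*100).round(2),"rot",np.degrees((R0.inv()*R).as_rotvec()).round(2),"dist",np.linalg.norm(np.array(p)-o["tool_pos"]).round(4))
def tool(yaw,tilt):  # tool y = -(heading yaw dir); tilt: tool z leans away by tilt
    a=np.array([np.cos(np.radians(yaw)),np.sin(np.radians(yaw)),0]);Z=np.array([0,0,1.]);s,c=np.sin(np.radians(tilt)),np.cos(np.radians(tilt))
    z=s*a-c*Z;y=-(c*a+s*Z);return Ro.from_matrix(np.c_[np.cross(y,z),y,z])
E
python3 - <<'E'
from h import *
T=np.load("pics/top0.npz")
g=T["img"].astype(int)
for u in (225,240,255,270,285,300):
    col=g[135:185,u]; print(u,[int(v) for v in col.sum(1)//3])
# base far edge in stand
X=np.array([.9928,.1194,0]);
for u,v in((395,210.3),(405,209.2),(385,211.4)): print("base far",(ray(T,(u,v),.01)@X-.06).round(4))
print("rail centre",(np.array([.4955,-.3398,0])@X-.038).round(4))
for u,v in((385,243.9),(395,243),(405,241.8),(385,240.8)): print("backrest",(ray(T,(u,v),.09)@X+.03).round(4))
from plant import ctrl
o=ctrl.get_obs();a=np.array([.984,-.177,0]);E=np.array([.5265,.1975,.141])
zb=.899*a+[0,0,.438];xb=.438*a-[0,0,.899]
R=tool(-10.2,26);print(R.as_euler("xyz",degrees=True))
p=E+.014*zb+.037*xb;print("grasp tcp",p);pre=p-.1*xb;print("pre",pre);rel(o,pre,R)
E
```

```text
225 [193, 194, 196, 198, 200, 201, 201, 198, 190, 174, 151, 131, 128, 137, 140, 143, 142, 142, 141, 141, 142, 142, 141, 143, 142, 142, 142, 142, 142, 143, 142, 142, 142, 142, 143, 143, 142, 143, 142, 137, 118, 82, 42, 23, 23, 23, 23, 24, 26, 25]
240 [203, 202, 201, 200, 199, 198, 197, 195, 194, 193, 194, 193, 194, 193, 194, 196, 197, 197, 191, 175, 153, 131, 130, 141, 151, 156, 158, 158, 158, 157, 158, 158, 157, 158, 158, 158, 157, 158, 159, 159, 153, 138, 120, 93, 58, 54, 80, 93, 95, 99]
255 [202, 202, 203, 201, 202, 202, 203, 201, 202, 201, 202, 202, 202, 202, 202, 201, 200, 199, 198, 197, 197, 199, 200, 201, 201, 195, 175, 146, 126, 127, 136, 142, 142, 142, 142, 142, 143, 143, 143, 145, 149, 147, 144, 137, 125, 114, 87, 75, 118, 163]
270 [200, 201, 203, 204, 204, 204, 204, 203, 204, 203, 203, 203, 203, 202, 202, 202, 203, 204, 204, 203, 202, 201, 200, 198, 198, 199, 198, 198, 198, 197, 192, 171, 141, 122, 124, 135, 141, 142, 143, 147, 154, 158, 158, 158, 158, 155, 145, 132, 115, 81]
285 [203, 203, 204, 204, 204, 204, 203, 202, 202, 202, 201, 202, 203, 203, 204, 204, 204, 203, 203, 202, 202, 201, 200, 200, 199, 197, 195, 194, 194, 195, 197, 197, 196, 186, 163, 136, 121, 131, 140, 143, 142, 142, 142, 143, 143, 143, 141, 133, 116, 92]
300 [204, 204, 203, 203, 204, 204, 204, 204, 203, 203, 203, 204, 204, 203, 204, 204, 204, 204, 204, 202, 201, 200, 199, 198, 197, 197, 197, 198, 198, 200, 203, 206, 207, 204, 191, 164, 135, 108, 79, 55, 50, 66, 92, 125, 152, 167, 174, 176, 171, 161]
base far [0.4133]
base far [0.4129]
base far [0.4137]
rail centre 0.4134
backrest [0.3934]
backrest [0.3925]
backrest [0.3924]
backrest [0.4025]
[-154.     0.  -100.2]
grasp tcp [0.55483133 0.19240382 0.113869  ]
pre [0.51173213 0.20015642 0.203769  ]
shift cm [-54.86  70.48   2.29] rot [ 23.51 -13.93 -60.51] dist 0.8935
```

```bash
python3 - <<'E'
from h import *
T=np.load("pics/top0.npz");S=np.load("pics/scene0.npz")
uv=[(225,145),(240,155),(255,161.7),(270,166.8),(285,169.7),(300,170.7)]
for z in(.24,.28):
    P=ray(T,uv,z)[:,:2]; c=np.linalg.lstsq(np.c_[2*P,np.ones(6)],(P**2).sum(1),rcond=None)[0];r=np.sqrt(c[2]+c[:2]@c[:2])
    print(z,P.round(3).tolist(),c[:2].round(3),r.round(3))
E
```

```text
0.24 [[0.651, 0.236], [0.622, 0.194], [0.602, 0.153], [0.587, 0.111], [0.579, 0.07], [0.576, 0.029]] [0.922 0.021] 0.346
0.28 [[0.638, 0.231], [0.609, 0.19], [0.59, 0.15], [0.576, 0.11], [0.568, 0.069], [0.565, 0.029]] [0.901 0.022] 0.336
```

>>> {"name": "send_rows", "arguments": {
  "plan": [
    [[-1,3,-2,0,0,-7],[-4,6,-4,0,0,-14],[-7,10,-5,0,0,-21],[-10,13,-5,0,0,-28],[-13,16.5,-5,0,0,-35],[-15.5,20,-5,0,0,-42],[-18,23,-5,0,0,-49],[-18,23,-5,0,0,-49]]
  ],
  "fingers": 1
}}

```text
clock: 0.77
tool_pos: [0.3104, -0.363, 0.2767]
orientation: [-180.0, 0.1, -112.3]
force: [0.2, 0.3, -0.1]
opening: 0.0875
gripper_force: 0.0
```

```bash
python3 - <<'E'
from h import *
from plant import ctrl
o=ctrl.get_obs();rel(o,[.40,.0,.28],tool(-10.2,10));rel(o,[.42,.225,.27],tool(-10.2,26))
s=ctrl.snapshot("top");np.savez("pics/top1.npz",**s);cv2.imwrite("pics/top1.png",cv2.resize(s["img"][190:270,290:450,::-1],None,fx=5,fy=5,interpolation=cv2.INTER_CUBIC))
E
```

```text
shift cm [-36.99   5.47  -0.3 ] rot [  9.91  -1.01 -12.05] dist 0.3739
shift cm [-58.57  12.15   0.71] rot [ 25.85  -2.69 -11.88] dist 0.5982
```

>>> {"name": "send_rows", "arguments": {
  "plan": [
    [[-3.5,0.7,0,2,0,-2],[-7,1.5,0,4,0,-4],[-11,2.3,0,6,-0.5,-6],[-15,3,0,9,-0.7,-8],[-19,3.9,0,12,-1,-10],[-23,4.7,0,15,-1.5,-12],[-27,5.5,0,18,-2,-12],[-30,6.2,0,20,-2,-12]]
  ]
}}

```text
clock: 1.48
tool_pos: [0.3629, -0.0974, 0.2769]
orientation: [-161.1, -0.2, -100.8]
force: [0.2, -0.2, 0.5]
opening: 0.0876
gripper_force: 0.0
```

```bash
python3 - <<'E'
from h import *
from plant import ctrl
o=ctrl.get_obs();rel(o,[.42,.225,.27],tool(-10.2,26))
E
```

```text
shift cm [-32.74   0.62   0.41] rot [ 7.11 -0.42 -0.52] dist 0.3275
```

>>> {"name": "send_rows", "arguments": {
  "plan": [
    [[-4,0,0,1,0,0],[-8,0.2,0,2,0,-0.2],[-12,0.3,0.1,3,-0.2,-0.3],[-16.5,0.4,0.2,4,-0.3,-0.4],[-21,0.5,0.3,5,-0.4,-0.5],[-25,0.6,0.4,6,-0.4,-0.5],[-29,0.6,0.4,7,-0.4,-0.5],[-32.7,0.6,0.4,7.1,-0.4,-0.5]]
  ]
}}

```text
clock: 2.15
tool_pos: [0.4174, 0.2141, 0.2687]
orientation: [-154.2, -0.1, -100.1]
force: [1.6, -1.2, 0.8]
opening: 0.0875
gripper_force: 0.0
```

```bash
python3 - <<'E'
from h import *
from plant import ctrl
o=ctrl.get_obs();rel(o,[.5138,.215,.2038],tool(-10.2,26))
s=ctrl.snapshot("top");np.savez("pics/top2.npz",**s);q=ctrl.snapshot("scene");np.savez("pics/scene2.npz",**q)
f=lambda im,x,y,w,h,k:cv2.resize(im[y:y+h,x:x+w,::-1],None,fx=k,fy=k,interpolation=cv2.INTER_CUBIC)
cv2.imwrite("pics/c2.png",np.vstack([f(s["img"],300,190,160,60,5),f(q["img"],300,180,160,60,5)]))
E
```

```text
shift cm [-1.79 -5.7   9.96] rot [ 0.18 -0.09  0.14] dist 0.1162
```

View pics/c2.png

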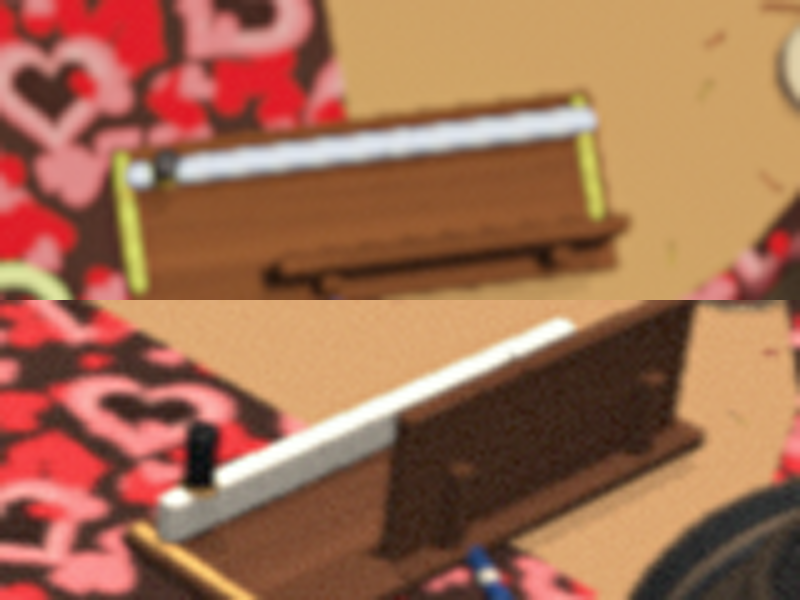

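The top crop shows the rail ends at px (325.4,225) and (419.4,214), the backrest's box-side top corners at (355,242.4) and (425.6,233), and the knob top at (333.4,221). The rail is open, and the scene view shows the knob top at (340,206).

```bash
python3 - <<'E'
from h import *
T=np.load("pics/top2.npz");S=np.load("pics/scene2.npz")
X=np.array([.9928,.1194,0]);Y=np.array([-.1194,.9928,0]);O=.4135*X-.2885*Y;print(O)
def st(P): return (np.c_[(P-O)@X,(P-O)@Y]*1000).round(1).tolist()
print("rail ends (y182,-108)",st(ray(T,[(325.4,225),(419.4,214)],.035)))
print("backrest (x-30,y+-105)",st(ray(T,[(355,242.4),(425.6,233)],.09)))
print("knob top (x38-j,y160)",st(ray(T,[(333.4,221)],.068)),st(ray(S,[(340,206)],.068)))
print("scene rail box-side top left corner (x32,y182)",st(ray(S,[(333,221.5)],.035)))
print("scene backrest robot-side top L corner (-42,105)",st(ray(S,[(380,204)],.09)),"R",st(ray(S,[(439,180)],.09)))
E
```

```text
[ 0.4449697 -0.2370509  0.       ]
rail ends (y182,-108) [[36.4, 182.3], [34.8, -109.5]]
backrest (x-30,y+-105) [[-34.8, 107.5], [-32.7, -103.2]]
knob top (x38-j,y160) [[40.2, 159.5]] [[34.7, 167.5]]
scene rail box-side top left corner (x32,y182) [[31.2, 190.2]]
scene backrest robot-side top L corner (-42,105) [[-39.0, 113.2]] R [[-47.8, -87.8]]
```

>>> {"name": "send_rows", "arguments": {
  "plan": [
    [[-0.3,-1,1.5,0.2,-0.1,0.1],[-0.6,-2,3,0.2,-0.1,0.1],[-0.9,-3,5,0.2,-0.1,0.1],[-1,-4,7,0.2,-0.1,0.1],[-1,-5,8.5,0.2,-0.1,0.1],[-1,-5.7,10,0.2,-0.1,0.1],[-1,-5.7,10,0.2,-0.1,0.1]]
  ]
}}

```text
clock: 2.83
tool_pos: [0.5137, 0.2032, 0.2013]
orientation: [-154.2, -0.2, -100.4]
force: [-0.4, -0.8, 1.1]
opening: 0.0875
gripper_force: 0.0
```

```bash
python3 - <<'E'
from h import *
from plant import ctrl
o=ctrl.get_obs();print(o["force"],o["joint_pos"]);rel(o,[.5138,.215,.2038],tool(-10.2,26));rel(o,[.5575,.2072,.1139],tool(-10.2,26))
s=ctrl.snapshot("top");q=ctrl.snapshot("scene")
f=lambda im,x,y,w,h,k:cv2.resize(im[y:y+h,x:x+w,::-1],None,fx=k,fy=k,interpolation=cv2.INTER_CUBIC)
cv2.imwrite("pics/c3.png",np.vstack([f(s["img"],180,150,160,60,5),f(q["img"],150,130,160,60,5)]))
E
```

```text
[-0.35401586 -0.80451229  1.14402106] [ 54.00936569  -0.72572292 -48.25865603  39.96394495 -37.91499976
 -95.42691561]
shift cm [-1.16  0.07 -0.31] rot [ 0.15 -0.28 -0.08] dist 0.012
shift cm [-1.22 -0.    9.71] rot [ 0.15 -0.28 -0.08] dist 0.0979
```

View pics/c3.png

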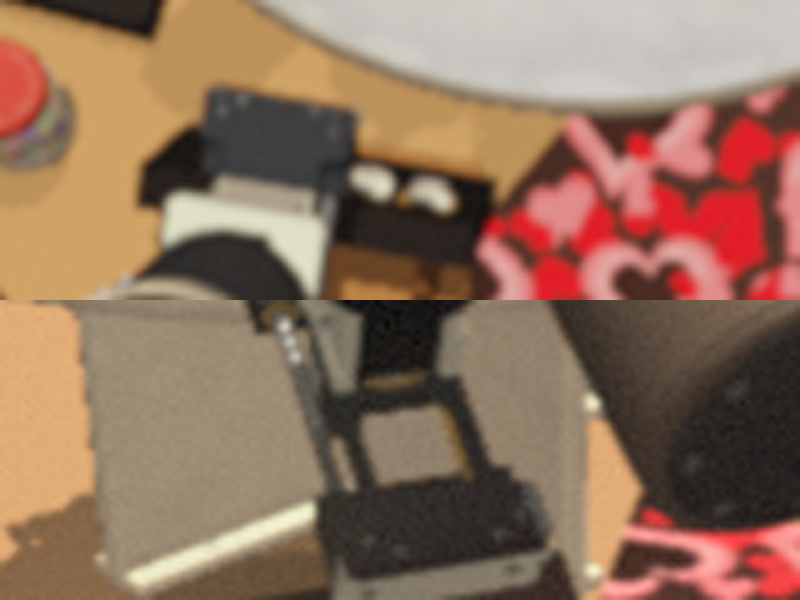

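The hand is over the box's top edge, slightly toward its +y end (px (235,175)), and well clear of the shelf rim and the jar.

>>> {"name": "send_rows", "arguments": {
  "plan": [
    [[-0.6,0,1.5,0.1,-0.3,0],[-1.2,0,3,0.1,-0.3,0],[-1.2,0,4.5,0.1,-0.3,0],[-1.2,0,6,0.1,-0.3,0],[-1.2,0,7.5,0.1,-0.3,0],[-1.2,0,8.7,0.1,-0.3,0],[-1.2,0,9.5,0.1,-0.3,0],[-1.2,0,9.7,0.1,-0.3,0]]
  ]
}}

```text
clock: 3.6
tool_pos: [0.5569, 0.2089, 0.1164]
orientation: [-153.9, 0.2, -100.1]
force: [1.0, -0.4, -0.3]
opening: 0.0876
gripper_force: 0.0
```

```bash
python3 - <<'E'
from h import *
from plant import ctrl
o=ctrl.get_obs();print(o["force"]);rel(o,[.5575,.2072,.1139],tool(-10.2,26))
s=ctrl.snapshot("top");q=ctrl.snapshot("scene")
f=lambda im,x,y,w,h,k:cv2.resize(im[y:y+h,x:x+w,::-1],None,fx=k,fy=k,interpolation=cv2.INTER_CUBIC)
cv2.imwrite("pics/c4.png",np.vstack([f(s["img"],180,150,160,60,5),f(q["img"],150,150,160,60,5)]))
E
```

```text
[ 0.98012612 -0.38121371 -0.27318204]
shift cm [0.16 0.02 0.26] rot [-0.08  0.21 -0.03] dist 0.0031
```

View pics/c4.png

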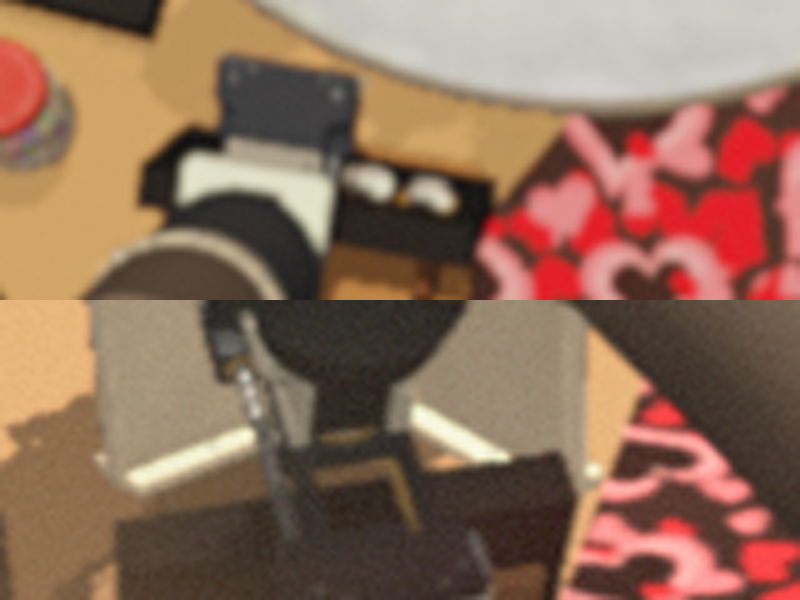

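The fingers straddle the box's free edge and nothing is touching. Closing.

>>> {"name": "send_rows", "arguments": {
  "plan": [
    [[0.1,0,0.2,0,0,0],[0.1,0,0.2,0,0,0],[0.1,0,0.2,0,0,0],[0.1,0,0.2,0,0,0],[0.1,0,0.2,0,0,0],[0.1,0,0.2,0,0,0],[0.1,0,0.2,0,0,0],[0.1,0,0.2,0,0,0]]
  ],
  "fingers": 0
}}

```text
clock: 4.37
tool_pos: [0.5577, 0.2081, 0.1149]
orientation: [-153.9, 0.2, -100.1]
force: [-0.9, 0.3, 0.7]
opening: 0.0398
gripper_force: 0.0
```

>>> {"name": "send_rows", "arguments": {
  "plan": [
    [[0,0,0,0,0,0],[0,0,0,0,0,0],[0,0,0,0,0,0],[0,0,0,0,0,0]]
  ]
}}

```text
clock: 4.7
tool_pos: [0.5576, 0.208, 0.1146]
orientation: [-153.9, 0.2, -100.1]
force: [-0.3, -0.1, -0.9]
opening: 0.0287
gripper_force: 30.0
```

>>> {"name": "send_rows", "arguments": {
  "plan": [
    [[0,0,-0.5,0,0,0],[0,-0.1,-1.3,0,0,0],[0,-0.2,-2.2,0,0,0],[0,-0.3,-3.2,0,0,0],[0,-0.4,-4.2,0,0,0],[0,-0.5,-5.2,0,0,0],[0,-0.5,-6.2,0,0,0],[0,-0.5,-7.2,0,0,0]]
  ]
}}

```text
clock: 5.37
tool_pos: [0.5305, 0.2124, 0.1818]
orientation: [-154.0, 0.2, -100.2]
force: [0.2, 0.7, -2.7]
opening: 0.0282
gripper_force: 30.0
```

>>> {"name": "send_rows", "arguments": {
  "plan": [
    [[0,0,-1,0,0,0],[0,0.1,-2.5,0,0,0],[0,0.2,-4,0,0,0],[0,0.5,-6,0,0,0],[0,1,-8,0,0,0],[0,2,-9.5,0,0,0],[0,3,-10.5,0,0,0],[0,3.5,-11,0,0,0]]
  ]
}}

```text
clock: 6.03
tool_pos: [0.4514, 0.2264, 0.2659]
orientation: [-153.9, 0.3, -100.1]
force: [-0.2, 0.9, -2.1]
opening: 0.0286
gripper_force: 30.0
```

```bash
python3 - <<'E'
from h import *
from plant import ctrl
o=ctrl.get_obs();print(o["tool_pos"],o["opening"],o["force"],o["joint_pos"].round(0))
X=np.array([.9928,.1194,0]);Y=np.array([-.1194,.9928,0]);O=.4135*X-.2885*Y
q=ctrl.snapshot("scene");cv2.imwrite("pics/c5.png",q["img"][:,:,::-1])
rel(o,[.45,.0,.29],tool(0,5));rel(o,O+.006*X+.015*Y+[0,0,.23],tool(6.86,0));rel(o,O+.025*X+.015*Y+[0,0,.23],tool(6.86,0))
E
```

```text
[0.45139289 0.22637322 0.26587167] 0.02862205421342232 [-0.24870849  0.93545798 -2.05899278] [ 66.  -8. -44.  33. -52. -97.]
shift cm [22.3  -4.57 -0.59] rot [-21.04  -2.41  -9.9 ] dist 0.2277
shift cm [44.14 -5.41  6.36] rot [-25.93  -3.55 -16.76] dist 0.4493
shift cm [43.59 -7.04  7.16] rot [-25.93  -3.55 -16.76] dist 0.4473
```

View pics/c5.png

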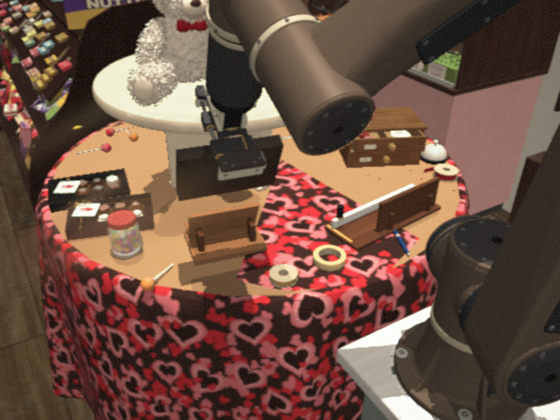

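The box hangs level in the gripper at about (225,170), the cradle is empty, and the stand, tape, ribbon and jar are untouched. Now moving over the stand.

>>> {"name": "send_rows", "arguments": {
  "plan": [
    [[2,-0.2,0.2,-1.5,0,-1],[5,-0.6,0.6,-4,-0.5,-2.5],[8.5,-1,1.1,-6.5,-0.8,-4],[12,-1.5,1.7,-9,-1.1,-5.5],[15.5,-2,2.2,-11.5,-1.4,-7],[19,-2.5,2.8,-14,-1.7,-8.5],[22,-3,3.2,-16,-2,-10],[25,-3.3,3.6,-18,-2.3,-11]]
  ]
}}

```text
clock: 6.75
tool_pos: [0.4532, -0.0297, 0.2461]
orientation: [-172.1, -0.7, -88.9]
force: [1.3, 0.4, -1.7]
opening: 0.028
gripper_force: 30.0
```

>>> {"name": "send_rows", "arguments": {
  "plan": [
    [[0,0,0,0,0,0]]
  ]
}}

```text
clock: 6.83
tool_pos: [0.453, -0.0326, 0.2453]
orientation: [-172.3, -0.8, -89.2]
force: [0.2, 0.3, -0.8]
opening: 0.0282
gripper_force: 30.0
```

```bash
python3 - <<'E'
from h import *
from plant import ctrl
o=ctrl.get_obs();print(o["tool_pos"],o["opening"],o["force"],o["joint_pos"].round(0))
X=np.array([.9928,.1194,0]);Y=np.array([-.1194,.9928,0]);O=.4135*X-.2885*Y
rel(o,O-.008*X+.016*Y+[0,0,.215],tool(6.86,0))
E
```

```text
[ 0.45302245 -0.03260478  0.24528106] 0.02820850792987559 [ 0.1696844   0.32476708 -0.75620049] [ 24.  -7. -31.   4. -59. -26.]
shift cm [18.88  2.46  2.99] rot [-7.67 -1.22 -6.04] dist 0.1928
```

>>> {"name": "send_rows", "arguments": {
  "plan": [
    [[2.5,0.3,0.2,-1,-0.2,-1],[5.5,0.7,0.5,-2.5,-0.4,-2],[8.5,1.1,1,-4,-0.6,-3],[11.5,1.5,1.5,-5,-0.8,-4],[14,1.8,2,-6,-1,-5],[16.5,2.1,2.5,-7,-1.1,-5.5],[18,2.4,2.8,-7.7,-1.2,-6],[18.9,2.5,3,-7.7,-1.2,-6]]
  ]
}}

```text
clock: 7.5
tool_pos: [0.4353, -0.2194, 0.2141]
orientation: [-180.0, 0.0, -83.0]
force: [0.1, 0.3, -0.8]
opening: 0.0284
gripper_force: 30.0
```

>>> {"name": "send_rows", "arguments": {
  "plan": [
    [[0,0,0,0,0,0],[0,0,0,0,0,0],[0,0,0,0,0,0]]
  ]
}}

```text
clock: 7.75
tool_pos: [0.4359, -0.2171, 0.2156]
orientation: [-179.8, -0.0, -82.9]
force: [-1.0, 0.7, -1.7]
opening: 0.0282
gripper_force: 30.0
```

```bash
python3 - <<'E'
from h import *
from plant import ctrl
o=ctrl.get_obs();print(o["tool_pos"],o["orientation"],o["opening"],o["force"],o["joint_pos"].round(0))
X=np.array([.9928,.1194,0]);Y=np.array([-.1194,.9928,0]);O=.4135*X-.2885*Y
rel(o,O-.012*X+.016*Y+[0,0,.115],tool(6.86,0))
s=ctrl.snapshot("top");q=ctrl.snapshot("scene");np.savez("pics/s6.npz",**q)
f=lambda im,x,y,w,h,k:cv2.resize(im[y:y+h,x:x+w,::-1],None,fx=k,fy=k,interpolation=cv2.INTER_CUBIC)
cv2.imwrite("pics/c6.png",np.vstack([f(s["img"],300,190,160,50,5),f(q["img"],290,140,160,70,5)]))
E
```

```text
[ 0.43588763 -0.21707936  0.21561339] [-1.79771509e+02 -4.13391897e-03 -8.29299797e+01] 0.028156367702854686 [-1.01521548  0.65964726 -1.69610951] [ -3.   3. -23.  -0. -63.  10.]
shift cm [ 0.49  0.58 10.06] rot [-0.23 -0.    0.21] dist 0.1009
```

View pics/c6.png

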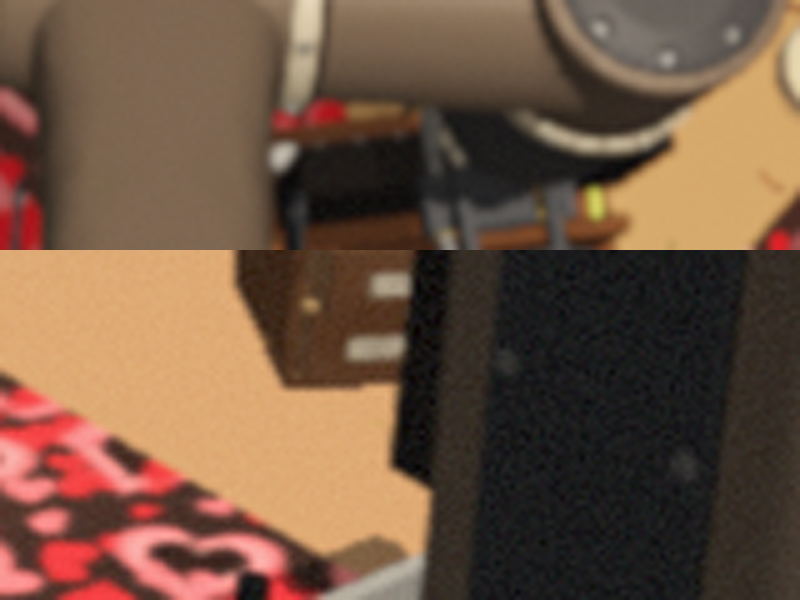

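The view is mostly hidden by the arm: the box's corner shows at crop (400,465), with the rail behind it, and the box looks level. I'll descend on measured coordinates and feel for contact.

>>> {"name": "send_rows", "arguments": {
  "plan": [
    [[0.2,0.3,0.5,-0.1,0,0.1],[0.5,0.6,1.5,-0.2,0,0.2],[0.5,0.6,3,-0.2,0,0.2],[0.5,0.6,4.5,-0.2,0,0.2],[0.5,0.6,6,-0.2,0,0.2],[0.5,0.6,7.5,-0.2,0,0.2],[0.5,0.6,9,-0.2,0,0.2],[0.5,0.6,9.7,-0.2,0,0.2]]
  ]
}}

```text
clock: 8.52
tool_pos: [0.4293, -0.2228, 0.1162]
orientation: [179.8, 0.1, -83.1]
force: [-0.5, 0.3, -1.4]
opening: 0.0282
gripper_force: 30.0
```

>>> {"name": "send_rows", "arguments": {
  "plan": [
    [[0,0,0,0,0,0],[0,0,0,0,0,0]]
  ]
}}

```text
clock: 8.68
tool_pos: [0.4307, -0.2232, 0.1185]
orientation: [180.0, -0.0, -83.1]
force: [0.8, -0.1, -0.9]
opening: 0.0284
gripper_force: 30.0
```

```bash
python3 - <<'E'
from h import *
from plant import ctrl
o=ctrl.get_obs();print(o["tool_pos"],o["orientation"],o["force"])
X=np.array([.9928,.1194,0]);Y=np.array([-.1194,.9928,0]);O=.4135*X-.2885*Y
rel(o,O-.013*X+.016*Y+[0,0,.104],tool(6.86,0))
E
```

```text
[ 0.43067203 -0.22322359  0.11846615] [ 1.79962644e+02 -6.28714495e-03 -8.31075491e+01] [ 0.82393555 -0.09872559 -0.90536796]
shift cm [-0.06  0.04  1.45] rot [ 0.04 -0.01  0.03] dist 0.0145
```

>>> {"name": "send_rows", "arguments": {
  "plan": [
    [[0,0,0.2,0,0,0],[0,0,0.4,0,0,0],[0,0,0.6,0,0,0],[0,0,0.8,0,0,0],[0,0,0.95,0,0,0],[0,0,1.05,0,0,0],[0,0,1.05,0,0,0]]
  ]
}}

```text
clock: 9.27
tool_pos: [0.4307, -0.2232, 0.1079]
orientation: [180.0, 0.0, -83.1]
force: [-0.3, 0.1, -0.3]
opening: 0.0286
gripper_force: 30.0
```

>>> {"name": "send_rows", "arguments": {
  "plan": [
    [[0,0,0.1,0,0,0],[0,0,0.2,0,0,0],[0,0,0.2,0,0,0]]
  ]
}}

```text
clock: 9.52
tool_pos: [0.4308, -0.2232, 0.1059]
orientation: [180.0, 0.0, -83.1]
force: [-1.1, -0.5, -1.4]
opening: 0.0286
gripper_force: 30.0
```

>>> {"name": "send_rows", "arguments": {
  "plan": [
    [[0,0,0.05,0,0,0],[0,0,0.1,0,0,0],[0,0,0.1,0,0,0]]
  ]
}}

```text
clock: 9.77
tool_pos: [0.4308, -0.2232, 0.105]
orientation: [-180.0, -0.0, -83.1]
force: [1.1, -0.4, -2.7]
opening: 0.0282
gripper_force: 30.0
```

>>> {"name": "send_rows", "arguments": {
  "plan": [
    [[0,0,0.05,0,0,0],[0,0,0.1,0,0,0],[0,0,0.1,0,0,0]]
  ]
}}

```text
clock: 10.02
tool_pos: [0.4308, -0.2232, 0.104]
orientation: [-180.0, -0.0, -83.1]
force: [0.5, 0.2, -1.9]
opening: 0.0288
gripper_force: 30.0
```

>>> {"name": "send_rows", "arguments": {
  "plan": [
    [[0,0,0.05,0,0,0],[0,0,0.1,0,0,0],[0,0,0.1,0,0,0]]
  ]
}}

```text
clock: 10.27
tool_pos: [0.4308, -0.2232, 0.103]
orientation: [-180.0, -0.0, -83.1]
force: [-0.1, -0.2, -1.9]
opening: 0.0282
gripper_force: 30.0
```

>>> {"name": "send_rows", "arguments": {
  "plan": [
    [[0,0,0.05,0,0,0],[0,0,0.1,0,0,0],[0,0,0.1,0,0,0]]
  ]
}}

```text
clock: 10.52
tool_pos: [0.4311, -0.2234, 0.1025]
orientation: [-180.0, -0.0, -83.1]
force: [-0.2, -1.3, 3.1]
opening: 0.0284
gripper_force: 30.0
```

>>> {"name": "send_rows", "arguments": {
  "plan": [
    [[0,0,0.05,0,0,0],[0,0,0.1,0,0,0],[0,0,0.1,0,0,0]]
  ]
}}

```text
clock: 10.77
tool_pos: [0.4315, -0.2239, 0.102]
orientation: [-179.9, -0.1, -83.1]
force: [-1.1, -3.2, 6.7]
opening: 0.0285
gripper_force: 30.0
```

The box bottom touched the base (z force now +6.7 N). I'll ease off slightly and release.

>>> {"name": "send_rows", "arguments": {
  "plan": [
    [[0,0,-0.05,0,0,0],[0,0,-0.05,0,0,0]]
  ]
}}

```text
clock: 10.93
tool_pos: [0.4313, -0.2236, 0.1022]
orientation: [-179.9, -0.1, -83.1]
force: [-0.1, -3.5, 5.2]
opening: 0.0282
gripper_force: 30.0
```

>>> {"name": "send_rows", "arguments": {
  "plan": [
    [[0,0,0,0,0,0],[0,0,0,0,0,0],[0,0,0,0,0,0],[0,0,0,0,0,0],[0,0,0,0,0,0],[0,0,0,0,0,0],[0,0,0,0,0,0],[0,0,0,0,0,0]]
  ],
  "fingers": 0.8
}}

```text
clock: 11.6
tool_pos: [0.4309, -0.2232, 0.1016]
orientation: [-180.0, -0.0, -83.1]
force: [0.4, -0.3, 0.9]
opening: 0.0693
gripper_force: 0.0
```

>>> {"name": "send_rows", "arguments": {
  "plan": [
    [[0,0,-0.5,0,0,0],[0,0,-1.5,0,0,0],[0,0,-3,0,0,0],[0,0,-5,0,0,0],[0,0,-7,0,0,0],[0,0,-9,0,0,0],[0,0,-11,0,0,0],[0,0,-13,0,0,0]]
  ]
}}

```text
clock: 12.27
tool_pos: [0.4307, -0.2232, 0.2331]
orientation: [-180.0, -0.0, -83.1]
force: [0.8, -0.9, 0.7]
opening: 0.0701
gripper_force: 0.0
```

```bash
python3 - <<'E'
from h import *
from plant import ctrl
o=ctrl.get_obs();print(o["tool_pos"],o["force"],o["opening"],o["joint_pos"].round(0))
X=np.array([.9928,.1194,0]);Y=np.array([-.1194,.9928,0]);O=.4135*X-.2885*Y
K=O+.038*X+.160*Y;print(K,np.linalg.norm(K))
rel(o,K+[0,0,.235],tool(6.86,0));
E
```

```text
[ 0.43065032 -0.22320112  0.23309848] [ 0.83512363 -0.88434981  0.69236402] 0.07005862466314691 [ -4.   2. -22.   0. -66.  11.]
[ 0.4635921 -0.0736657  0.       ] 0.46940842614816786
shift cm [-14.45  -5.06  -0.19] rot [-0.04 -0.01  0.02] dist 0.1531
```

The box is released and standing. Moving over to the knob, then a look.

>>> {"name": "send_rows", "arguments": {
  "plan": [
    [[-2,-0.8,0,0,0,0],[-5,-1.8,0,0,0,0],[-8,-2.8,0,0,0,0],[-11,-3.8,0,0,0,0],[-13,-4.6,0,0,0,0],[-14.4,-5.1,0,0,0,0],[-14.4,-5.1,0,0,0,0]]
  ]
}}

```text
clock: 12.85
tool_pos: [0.4649, -0.072, 0.2321]
orientation: [-179.9, 0.0, -83.0]
force: [-0.2, -0.1, -0.1]
opening: 0.0699
gripper_force: 0.0
```

```bash
python3 - <<'E'
from h import *
from plant import ctrl
o=ctrl.get_obs();print(o["tool_pos"],o["force"],o["joint_pos"].round(0))
X=np.array([.9928,.1194,0]);Y=np.array([-.1194,.9928,0]);O=.4135*X-.2885*Y
K=O+.038*X+.160*Y
rel(o,K+[0,0,.042],tool(6.86,0))
s=ctrl.snapshot("top");q=ctrl.snapshot("scene")
f=lambda im,x,y,w,h,k:cv2.resize(im[y:y+h,x:x+w,::-1],None,fx=k,fy=k,interpolation=cv2.INTER_CUBIC)
cv2.imwrite("pics/c7.png",np.vstack([f(s["img"],300,190,160,60,5),f(q["img"],310,160,160,60,5)]))
P=lambda x,y,z:O+x*X+y*Y+[0,0,z]
for n,c in(("top",s),("scene",q)): print(n,[proj(c,P(x,y,.14)).round(1).tolist()[0] for x in(-.028,0) for y in(.1,-.1)])
E
```

```text
[ 0.46487461 -0.07201055  0.23212157] [-0.2356769  -0.05663992 -0.07146821] [ 15.   1. -24.   0. -66.  -8.]
shift cm [ 0.15  0.17 19.01] rot [-0.06  0.01  0.15] dist 0.1901
top [[359.3, 237.4], [428.5, 228.9], [357.9, 227.8], [426.8, 219.3]]
scene [[382.9, 181.4], [439.1, 157.7], [373.9, 176.6], [430.1, 153.6]]
```

View pics/c7.png

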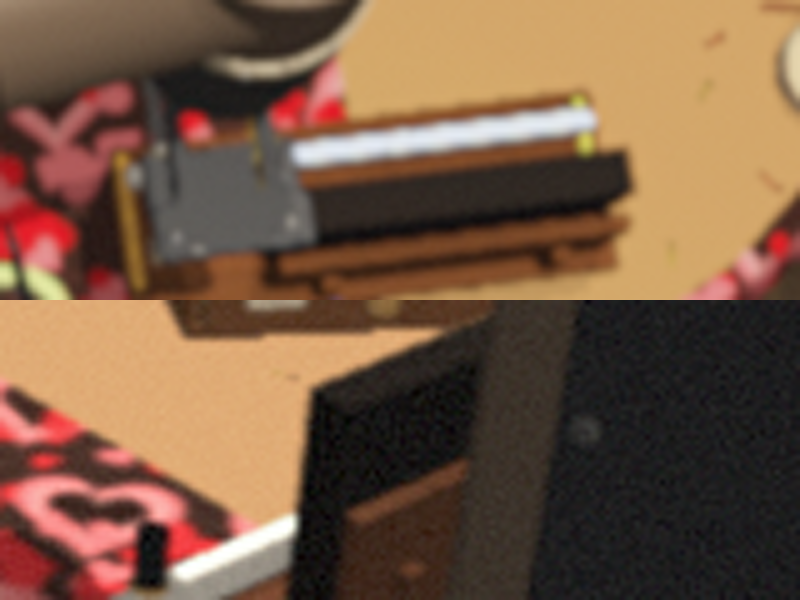

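The box stands upright between the backrest and the open rail, parallel to both; its far top corners are at top px (425.4,220.4) and (426.4,227.6), a few mm toward +y of nominal. The knob is at scene crop (150,555), under the hand. Before going down I'll check the hand's side clearance to the box.

```bash
python3 - <<'E'
from h import *
T=np.load("pics/top2.npz")
X=np.array([.9928,.1194,0]);Y=np.array([-.1194,.9928,0]);O=.4135*X-.2885*Y
st=lambda P:(np.c_[(P-O)@X,(P-O)@Y]*1000).round(0).tolist()
for z in(.25,.3,.35,.4): print(z,st(ray(T,[(328.5,218),(331.5,242),(363,238),(358,218)],z)))
print("box right end",st(ray(T,[(425.4,220.4),(426.4,227.6)],.14)))
E
```

```text
0.25 [[20.0, 190.0], [-45.0, 191.0], [-45.0, 107.0], [10.0, 112.0]]
0.3 [[11.0, 194.0], [-52.0, 195.0], [-51.0, 114.0], [2.0, 119.0]]
0.35 [[2.0, 199.0], [-58.0, 200.0], [-58.0, 122.0], [-7.0, 127.0]]
0.4 [[-6.0, 204.0], [-64.0, 205.0], [-64.0, 129.0], [-15.0, 134.0]]
box right end [[-3.0, -95.0], [-24.0, -95.0]]
```

>>> {"name": "send_rows", "arguments": {
  "plan": [
    [[-0.3,0.1,2,0,0,0.1],[-0.4,0.2,5,0,0,0.1],[-0.4,0.2,8,0,0,0.1],[-0.4,0.2,11,0,0,0.1],[-0.4,0.2,13.5,0,0,0.1],[-0.4,0.2,16,0,0,0.1],[-0.4,0.2,18,0,0,0.1],[-0.4,0.2,18.9,0,0,0.1]]
  ]
}}

```text
clock: 13.62
tool_pos: [0.4601, -0.0716, 0.0404]
orientation: [179.8, -0.0, -83.3]
force: [0.0, -0.3, -0.4]
opening: 0.0704
gripper_force: 0.0
```

>>> {"name": "send_rows", "arguments": {
  "plan": [
    [[0,0,0,0,0,0],[0,0,0,0,0,0],[0,0,0,0,0,0],[0,0,0,0,0,0],[0,0,0,0,0,0],[0,0,0,0,0,0],[0,0,0,0,0,0],[0,0,0,0,0,0]]
  ],
  "fingers": 0.1
}}

```text
clock: 14.28
tool_pos: [0.462, -0.0703, 0.0429]
orientation: [-179.9, 0.0, -83.2]
force: [0.2, 0.0, -0.0]
opening: 0.022
gripper_force: 0.0
```

>>> {"name": "send_rows", "arguments": {
  "plan": [
    [[0,0,0,0,0,0],[0,0,0,0,0,0],[0,0,0,0,0,0]]
  ]
}}

```text
clock: 14.53
tool_pos: [0.4621, -0.0703, 0.0428]
orientation: [-180.0, -0.0, -83.2]
force: [-0.7, 1.7, 2.7]
opening: 0.0172
gripper_force: 30.0
```

```bash
python3 - <<'E'
from h import *
from plant import ctrl
o=ctrl.get_obs();print(o["tool_pos"],o["force"],o["opening"],o["gripper_force"])
X=np.array([.9928,.1194,0]);Y=np.array([-.1194,.9928,0]);O=.4135*X-.2885*Y
print("stand",(o["tool_pos"]-O)@X,(o["tool_pos"]-O)@Y); rel(o,O+.004*X+.165*Y+[0,0,.042],tool(6.86,0))
E
```

```text
[ 0.46208237 -0.07031713  0.04281544] [-0.69021782  1.65621712  2.69832582] 0.01717566095309976 30.000518560409546
stand 0.03689746916057665 0.16349003575148852
shift cm [-0.15  3.29  0.08] rot [-0.04 -0.   -0.08] dist 0.0329
```

>>> {"name": "send_rows", "arguments": {
  "plan": [
    [[0,0.3,0,0,0,0],[0,0.6,0,0,0,0],[0,0.9,0,0,0,0],[0,1.2,0,0,0,0],[0,1.5,0,0,0,0],[0,1.8,0,0,0,0],[0,2.0,0,0,0,0],[0,2.2,0,0,0,0]]
  ]
}}

```text
clock: 15.2
tool_pos: [0.4399, -0.073, 0.0428]
orientation: [-180.0, -0.0, -83.2]
force: [1.9, 0.5, 4.1]
opening: 0.0173
gripper_force: 30.0
```

>>> {"name": "send_rows", "arguments": {
  "plan": [
    [[0,0.1,0,0,0,0],[0,0.2,0,0,0,0],[0,0.3,0,0,0,0],[0,0.4,0,0,0,0],[0,0.5,0,0,0,0],[0,0.5,0,0,0,0]]
  ]
}}

```text
clock: 15.7
tool_pos: [0.435, -0.0736, 0.0427]
orientation: [-180.0, -0.0, -83.2]
force: [0.6, 0.4, 5.8]
opening: 0.0171
gripper_force: 30.0
```

>>> {"name": "send_rows", "arguments": {
  "plan": [
    [[0,0.07,0,0,0,0],[0,0.15,0,0,0,0],[0,0.22,0,0,0,0],[0,0.3,0,0,0,0],[0,0.3,0,0,0,0]]
  ]
}}

```text
clock: 16.12
tool_pos: [0.4324, -0.0739, 0.0428]
orientation: [-179.9, -0.0, -83.2]
force: [3.1, -0.6, 4.8]
opening: 0.0172
gripper_force: 30.0
```

```bash
python3 - <<'E'
from h import *
from plant import ctrl
o=ctrl.get_obs();print(o["force"])
X=np.array([.9928,.1194,0]);Y=np.array([-.1194,.9928,0]);O=.4135*X-.2885*Y
print("stand",(o["tool_pos"]-O)@X,(o["tool_pos"]-O)@Y,"j~",.038-(o["tool_pos"]-O)@X)
E
```

```text
[ 3.11642982 -0.60800547  4.81472272]
stand 0.006976588457210844 0.1634956523619686 j~ 0.031023411542789155
```

>>> {"name": "send_rows", "arguments": {
  "plan": [
    [[0,0.05,0,0,0,0],[0,0.1,0,0,0,0],[0,0.1,0,0,0,0]]
  ]
}}

```text
clock: 16.37
tool_pos: [0.4313, -0.074, 0.0427]
orientation: [-180.0, -0.0, -83.2]
force: [2.1, 0.3, 5.0]
opening: 0.0169
gripper_force: 30.0
```

>>> {"name": "send_rows", "arguments": {
  "plan": [
    [[0,0.05,0,0,0,0],[0,0.1,0,0,0,0],[0,0.1,0,0,0,0]]
  ]
}}

```text
clock: 16.62
tool_pos: [0.4303, -0.0742, 0.0427]
orientation: [-180.0, -0.0, -83.2]
force: [3.3, 0.2, 5.7]
opening: 0.0174
gripper_force: 30.0
```

>>> {"name": "send_rows", "arguments": {
  "plan": [
    [[0,0.05,0,0,0,0],[0,0.1,0,0,0,0],[0,0.1,0,0,0,0]]
  ]
}}

```text
clock: 16.87
tool_pos: [0.4302, -0.0741, 0.0428]
orientation: [-179.9, -0.0, -83.2]
force: [5.8, -0.7, -0.1]
opening: 0.0174
gripper_force: 30.0
```

>>> {"name": "send_rows", "arguments": {
  "plan": [
    [[0,0.05,0,0,0,0],[0,0.1,0,0,0,0],[0,0.1,0,0,0,0]]
  ]
}}

```text
clock: 17.12
tool_pos: [0.4301, -0.0741, 0.0428]
orientation: [-179.8, -0.0, -83.2]
force: [10.2, -3.0, -3.1]
opening: 0.0173
gripper_force: 30.0
```

```bash
python3 - <<'E'
from h import *
from plant import ctrl
o=ctrl.get_obs();print(o["force"])
X=np.array([.9928,.1194,0]);Y=np.array([-.1194,.9928,0]);O=.4135*X-.2885*Y
print("j~",.038-(o["tool_pos"]-O)@X)
E
```

```text
[10.23413468 -3.03218353 -3.14992409]
j~ 0.03326678028143085
```

The rail has stopped against the box (10 N at joint ≈ 0.033). Next I ease the push, release and rise.

>>> {"name": "send_rows", "arguments": {
  "plan": [
    [[0,-0.1,0,0,0,0],[0,-0.17,0,0,0,0],[0,-0.17,0,0,0,0]]
  ]
}}

```text
clock: 17.37
tool_pos: [0.4302, -0.0741, 0.0427]
orientation: [-180.0, -0.0, -83.2]
force: [3.3, -1.6, 4.4]
opening: 0.0177
gripper_force: 30.0
```

>>> {"name": "send_rows", "arguments": {
  "plan": [
    [[0,0,0,0,0,0],[0,0,0,0,0,0],[0,0,0,0,0,0],[0,0,0,0,0,0],[0,0,0,0,0,0],[0,0,0,0,0,0]]
  ],
  "fingers": 0.7
}}

```text
clock: 17.87
tool_pos: [0.4292, -0.0743, 0.0424]
orientation: [180.0, -0.0, -83.2]
force: [-0.9, -0.2, -0.7]
opening: 0.0519
gripper_force: 0.0
```

>>> {"name": "send_rows", "arguments": {
  "plan": [
    [[0,0,-1,0,0,0],[0,0,-3,0,0,0],[0,0,-6,0,0,0],[0,0,-9,0,0,0],[-1,1,-12,0,0,0],[-3,2,-15,0,0,0],[-6,3,-18,0,0,0],[-9,4,-20,0,0,0]]
  ]
}}

```text
clock: 18.53
tool_pos: [0.379, 0.0106, 0.2449]
orientation: [-179.9, 0.0, -83.4]
force: [0.9, 1.6, 0.1]
opening: 0.0614
gripper_force: 0.0
```

>>> {"name": "send_rows", "arguments": {
  "plan": [
    [[-4,0,0,0,0,0],[-8,0,0,0,0,0],[-12,0,0,0,0,0],[-16,0,0,0,0,0],[-20,0,0,0,0,0],[-23,0,0,0,0,0],[-25,0,0,0,0,0],[-25,0,0,0,0,0]]
  ]
}}

```text
clock: 19.2
tool_pos: [0.3494, 0.2619, 0.2422]
orientation: [180.0, -0.0, -83.1]
force: [1.3, 0.6, 0.1]
opening: 0.0613
gripper_force: 0.0
```

```bash
python3 - <<'E'
from h import *
from plant import ctrl
o=ctrl.get_obs();print(o["force"],o["tool_pos"])
s=ctrl.snapshot("top");q=ctrl.snapshot("scene")
f=lambda im,x,y,w,h,k:cv2.resize(im[y:y+h,x:x+w,::-1],None,fx=k,fy=k,interpolation=cv2.INTER_CUBIC)
cv2.imwrite("pics/c8.png",np.vstack([f(s["img"],300,190,160,60,5),f(q["img"],310,160,160,60,5)]))
X=np.array([.9928,.1194,0]);Y=np.array([-.1194,.9928,0]);O=.4135*X-.2885*Y
P=lambda x,y,z:O+x*X+y*Y+[0,0,z]
for n,c in(("top",s),("scene",q)): print(n,[proj(c,P(x,y,.14)).round(1).tolist()[0] for x in(-.03,-.002) for y in(.105,-.095)],proj(c,P(.0045,.16,.068)).round(1))
E
```

```text
[1.31442278 0.63642429 0.06276435] [0.3493642  0.26186083 0.24216279]
top [[357.7, 238.3], [426.9, 229.8], [356.2, 228.7], [425.2, 220.2]] [[334.9 232.6]]
scene [[382.0, 182.4], [438.5, 158.5], [373.0, 177.6], [429.4, 154.4]] [[351.2 210.5]]
```

View pics/c8.png

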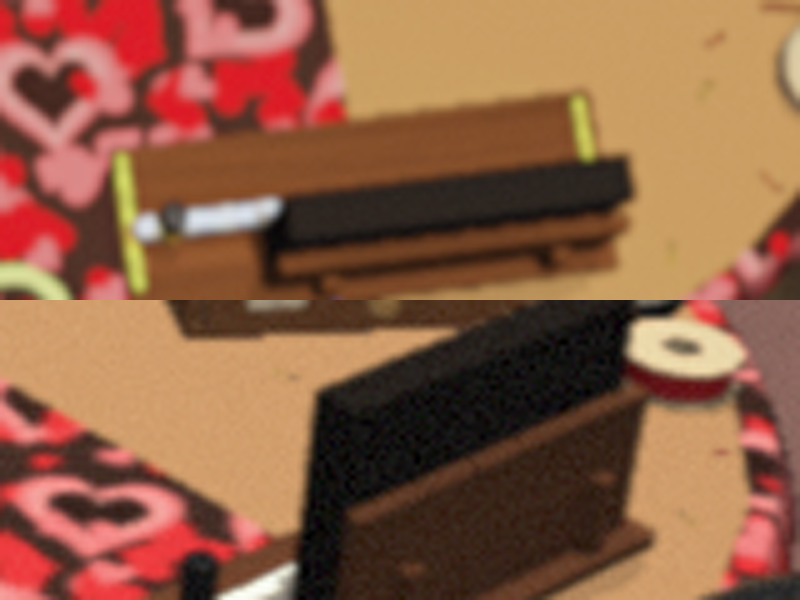

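The box is upright and flush. Its far top corner at top px (425.4,221) matches the predicted (425.2,220.2), and the rail is closed on it with the knob at about (334.5,232). The hand is clear, so I'm handing in.

```bash
python3 -c "
from plant import ctrl
print(ctrl.close_job())"
```

```text
the job is handed in; nothing more can be done
None
```

The chocolate box stands upright against the backrest, about 5 mm off its middle, and was released before the keeper rail was closed on it (joint about 0.033 m); the job was handed in at about 19 s, but no verdict was returned.

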